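# Point out the short-moulded clip and reject it

## Task

One of the six clips in the carton is short-moulded: it is lower than the others and has no crossbar. Point it out to the bench camera by holding the fingertips straight above its top, two or three centimetres clear and touching none of the clips, for two seconds; do not point at a good clip, and pass well above them on the way. Then press the larger of the two push buttons (reject) all the way down, let it come up again and draw clear. Leave the small button alone, lift nothing, and leave the clips and the other things on the bench as they are.

Things in the scene. Friction and masses are not known exactly. Their poses are not given: they have to be found in the camera images.
- carton: open cardboard carton fixed to the bench, 174 x 258 x 35 mm high (own x, y, z), walls and dividers 4 mm, divided into 2 (along its x) by 3 (along its y) cells about 81 mm square; one clip stands in each cell. Origin at the centre of its underside
- short_clip: the faulty (short-moulded) black plastic clip, loose, standing upright in one of the six cells: round foot 34 mm across and 6 mm thick, round stem 16 mm thick, total height 42 mm, and NO crossbar on top. Origin at the centre of its underside, z up
- short_clip_top (a point): centre of the short clip's flat top, 42 mm above its underside (about 47 mm above the bench)
- good_clip1: a good black plastic clip, loose, standing upright in a cell, any yaw: same foot and stem as the short one, but 62 mm high with a crossbar 58 (own x) x 14 x 10 mm across its top, T-shaped. Origin at the centre of its underside, z up
- good_clip2: a good black plastic clip, loose, standing upright in a cell, any yaw: same foot and stem as the short one, but 62 mm high with a crossbar 58 (own x) x 14 x 10 mm across its top, T-shaped. Origin at the centre of its underside, z up
- good_clip3: a good black plastic clip, loose, standing upright in a cell, any yaw: same foot and stem as the short one, but 62 mm high with a crossbar 58 (own x) x 14 x 10 mm across its top, T-shaped. Origin at the centre of its underside, z up
- good_clip4: a good black plastic clip, loose, standing upright in a cell, any yaw: same foot and stem as the short one, but 62 mm high with a crossbar 58 (own x) x 14 x 10 mm across its top, T-shaped. Origin at the centre of its underside, z up
- good_clip5: a good black plastic clip, loose, standing upright in a cell, any yaw: same foot and stem as the short one, but 62 mm high with a crossbar 58 (own x) x 14 x 10 mm across its top, T-shaped. Origin at the centre of its underside, z up
- big_button_top (a point): centre of the top of the large push button (44 mm across, grey, round), on a fixed grey box 76 x 76 x 45 mm with a black collar; it points straight up. This is the reject button; its box may stand nearer or farther than the other one
- big_button (a joint): how far the large button is pressed: 0 up, 0.006 m fully down; springs back by itself, needs 5 N to be fully down
- small_button_top (a point): centre of the top of the small push button (20 mm across), on an identical grey box; points straight up. This is the accept button
- small_button (a joint): how far the small button is pressed: 0 up, 0.006 m fully down; springs back, 5 N
- bottle: white plastic bottle with a grey cap, 60 mm across, 150 mm high, standing loose on the bench to the left of the carton. Origin at the centre of its underside
- tape_roll: roll of clear tape, 100 mm across, 48 mm high, lying flat on the bench beyond the carton. Origin at the centre of its underside
- screwdriver: screwdriver lying on the bench to the right of the button boxes. Its x axis runs along the shaft
Mind the look-alikes: they are no part of the job. Leave any purple look-alike of the good_clip1 alone. Leave any red look-alike of the part that bears small_button_top alone.

How it is judged (in metres and radians):
On the way, in this order (a step that is already met when the one before it is completed fails the run):
1. the fingertips point at the short clip: the grasp point stays within 25 mm sideways of its top and 12 to 70 mm above it (horizontal distance between the grasp point and short_clip_top below 0.025 m and z of the grasp point in the frame of short_clip_top between 0.012 and 0.07 m), for 1.8 s.
2. the large button is pressed down (more than 4.5 of its 6 mm) (value of joint big_button above 0.0045 m), for 0.05 s.
3. the large button is up again (value of joint big_button below 0.001 m), for 0.1 s.
At the end, for the whole second after the job is handed in: after the short clip was pointed at for 1.8 s and then the large button pressed at least 4.5 mm: both buttons are up (within 1 mm), all six clips stand upright and at rest within 8 mm of where they were, and the bottle, tape roll and screwdriver are within 15 mm of where they were (value of joint each of big_button, small_button below 0.001 m and distance of each of short_clip, good_clip1, good_clip2, good_clip3, good_clip4, good_clip5 from where it was at the start of the episode below 0.008 m and angle between each of short_clip, good_clip1, good_clip2, good_clip3, good_clip4, good_clip5's own z axis and vertical below 0.1 rad and distance of each of bottle, tape_roll, screwdriver from where it was at the start of the episode below 0.015 m and linear speed of each of short_clip, good_clip1, good_clip2, good_clip3, good_clip4, good_clip5 below 0.02 m/s); the robot touches nothing.
It fails at once if a clip is touched (more than 0.5 N) (contact force between any of the fingers, the arm and short_clip above 0.5 N or contact force between any of the fingers, the arm and good_clip1 above 0.5 N or contact force between any of the fingers, the arm and good_clip2 above 0.5 N or contact force between any of the fingers, the arm and good_clip3 above 0.5 N or contact force between any of the fingers, the arm and good_clip4 above 0.5 N or contact force between any of the fingers, the arm and good_clip5 above 0.5 N).
It fails at once if a clip is lifted, shifted or tipped (distance of any of short_clip, good_clip1, good_clip2, good_clip3, good_clip4, good_clip5 from where it was at the start of the episode above 0.008 m or angle between any of short_clip, good_clip1, good_clip2, good_clip3, good_clip4, good_clip5's own z axis and vertical above 0.1 rad).
It fails at once if a good clip is pointed at: the grasp point comes within 20 mm sideways and less than 50 mm above its top (its underside is 62 mm lower) ((horizontal distance between the grasp point and good_clip1 below 0.02 m and z of the grasp point in the frame of good_clip1 below 0.112 m) or (horizontal distance between the grasp point and good_clip2 below 0.02 m and z of the grasp point in the frame of good_clip2 below 0.112 m) or (horizontal distance between the grasp point and good_clip3 below 0.02 m and z of the grasp point in the frame of good_clip3 below 0.112 m) or (horizontal distance between the grasp point and good_clip4 below 0.02 m and z of the grasp point in the frame of good_clip4 below 0.112 m) or (horizontal distance between the grasp point and good_clip5 below 0.02 m and z of the grasp point in the frame of good_clip5 below 0.112 m)).
It fails at once if the small button is pressed (more than 2 mm) (value of joint small_button above 0.002 m).
It fails at once if the bottle, tape roll or screwdriver is moved by more than 15 mm (distance of any of bottle, tape_roll, screwdriver from where it was at the start of the episode above 0.015 m).
It also fails if it takes over 48 s, if anything falls off the work surface, if the arm or the gripper's body presses on something with over 40 N, if the wrist force passes 120 N, or if a joint passes its speed limit or range.

## Robot

A 6-joint arm with a two-finger parallel gripper is mounted at the origin on the work surface. World frame = base frame: x ahead of the robot, y to its left, z up, the work surface at z = 0. Lengths are in m, angles in degrees, forces in N, time in s.
With the tool pointing down it reaches from about 0.3 to 0.75 m from the base axis. Payload 8.5 kg.
Tool frame: the origin (TCP) lies at the very end of the fingers, on their centre line; the grasp point (between the pads) lies 19 mm behind it; z points along the fingers, y is the direction in which the jaws open and shut (so a half turn about z gives the same grasp; the last joint's range is limited). The gripper opens to 85 mm and grips with 20 to 120 N. Pads are 22 mm wide; open, the fingers measure 114 mm over their backs; the gripper's body (76 mm by 85 mm) begins 54 mm behind the grasp point. The pads swing forward as they close: fully open they stand 13 mm farther back than shut.
Start: joints at [55.388, 21.807, 74.336, -0, 83.858, -12.336], TCP at [0.208, 0.509, 0.231] pointing down, gripper open.
Joint ranges: [-178.18, 178.18], [-50.72, 133.34], [12.68, 142.11], [-81.47, 261.47], [9.98, 163.14], [-165.26, 165.26]. Speed limits (degrees/s): [136.94, 136.94, 180, 180, 180, 180].

## Interface

Orientations are given as a 3x3 rotation matrix whose columns are the frame's x, y, z axes.
In Python, from rig import status, vision, env gives the robot as it stands.
- The arm moves only by the tool send_rows, never from a script. Its argument "targets" is a list of rows, each a list of 7 numbers: the shift along the tool's x, y, z in units of 50 mm (1.0 is 50 mm), then the turn, a rotation vector about the tool's x, y, z in units of 8 degrees (1.0 is 8 degrees), then the finger opening in mm, from 0 to 85.4. A call has 1 to 5 rows; each row is the pose to reach, as a shift and turn from the pose commanded when the call began, along the tool's axes at that moment; what a row does not reach only later rows make up. A row lasts 1/8 s, in which the tool goes at most 62.5 mm and 10.7 degrees, less where a joint would pass 70% of its speed; a pose out of reach is approached as far as the arm can. A call with a gripper value outside its range is refused whole. The fingers move at their own pace and stop on an object; "grip_force" is the grip in N (left out, the last holds). Time passes only in rows, so rows that repeat a pose let the fingers close. It gives the time, the measured TCP pose, the force and the opening at its end, in the units of the state.
- status.observe(): the state, without advancing time (a new reading comes with each control period).
- vision.get_image(name): name is "side" or "top" or "wrist"; returns (picture, depth): 384x512x3 uint8, red, green, blue; 384x512 float32, m along the optical axis (not along the pixel's ray), 0 where there is no reading.
- vision.camera_model(name): a dict with "camera_matrix" (3x3 intrinsics, pixels), "view" (4x4, takes a point from world to camera coordinates); the wrist camera has in their place "T_tool_cam" (4x4, takes a point from camera to tool coordinates, whose origin is the TCP and whose axes are the flange's). Camera axes: x right, y down, z forward; pixel columns grow to the right and rows downward; lengths in m; the calibration is good to about 2 mm. A picture is of the moment at which its call begins: read the wrist's pose just before it. camera_model takes no time and is no camera call.
- env.close_job(): hands the job in, once; it reports no verdict.
Trained networks look in the newest picture that a camera, given by its name, has taken for a name from the list of things; names that differ only in an ending like _2 or _b are one class to them, and where a whole thing is asked for, a point or a joint stands for the part that bears it (a point fixed in the world has none). Each returns a list of dicts, best first, with "p" (0 to 1); they miss things now and then, are a little off and sometimes report something else, mostly with a low value. They report only what shows in the picture. A call takes as long as a camera call. They do not tell look-alikes from the thing itself.
- vision.masks_of(camera, label): "pixels" (384x512 bool, what is visible of it) and "extent" ([left, top, right, bottom] in pixels, round what is visible of it).
The state is a dict: "time_s": time; "q": joint angles; "qvel": joint speeds; "joint_efforts": joint torques, N m; "position": TCP position; "tool_rot": TCP orientation; "ft_force": force on the tool from outside, world axes, zero at the start; "wrist_torque": the same for the moment, N m; "grip_width": finger opening in m.
Only numpy, scipy, OpenCV 4.12 (cv2) and the standard library are available. Lean on these libraries where they do the work, as an engineer would, in place of code of your own. Each camera call takes 0.05 s, during which the arm holds its last target.

## Working session

There is one attempt and no reset: what is moved stays moved. The work goes in short steps, Python scripts to look and compute and a tool call to move; the robot and the scene stay as the last step left them, time stands still between calls to the robot, and variables do not carry over. Pictures are saved under pics/ and viewed, and the job is handed in when it is done.

Besides the shell and the picture viewer there is one more tool, called as a command line: name --pt "numbers of a row" for each row, then --argument value for the rest. send_rows: Moves the arm, as the interface text tells. Its arguments: {"type":"object","properties":{"targets":{"type":"array","items":{"type":"array","items":{"type":"number"}}},"grip_force":{"type":"number"}},"required":["targets"]}

```bash
mkdir -p pics; cat > h.py <<'E'
from rig import status, vision, env
import numpy as np, cv2
def snap(n,f):
    im,d=vision.get_image(n); cv2.imwrite('pics/'+f,im[:,:,::-1]); np.save('pics/'+f+'.npy',d); return im,d
def world(n,u,v,z):
    m=vision.camera_model(n);K=np.array(m['camera_matrix']);V=np.array(m['view'])
    T=np.linalg.inv(V); z=np.atleast_1d(z)
    p=np.stack([(u-K[0,2])/K[0,0]*z,(v-K[1,2])/K[1,1]*z,z],-1)
    return p@T[:3,:3].T+T[:3,3]
E
python3 - <<'E'
from h import *
print(status.observe())
for n in('top','side'): snap(n,n+'1.png'); print(vision.camera_model(n))
E
```

```text
{'time_s': 0.0, 'q': array([ 5.53873194e+01,  2.18401307e+01,  7.43852008e+01, -1.85732028e-03,
        8.38577022e+01, -1.23346694e+01]), 'qvel': array([ 0.03354489,  0.02224891, -0.05737842, -0.04921963, -0.01254914,
       -0.00171083]), 'joint_efforts': array([ 1.51475178e-03, -4.48461699e+01, -2.31274420e+01, -6.80338098e-05,
        4.80103932e-03, -4.60803756e-05]), 'position': array([0.20833293, 0.50869498, 0.2307172 ]), 'tool_rot': array([[-9.25356490e-01,  3.79097260e-01, -7.96663588e-04],
       [ 3.79097995e-01,  9.25355739e-01, -1.21102381e-03],
       [ 2.78101417e-04, -1.42264231e-03, -9.99998949e-01]]), 'ft_force': array([-0.27369775,  0.39921133,  0.15389755]), 'wrist_torque': array([ 0.06170994, -0.01150276,  0.01508865]), 'grip_width': 0.08537982173047615}
{'camera_matrix': array([[390.85051705,   0.        , 252.27665919],
       [  0.        , 390.85051705, 188.38318709],
       [  0.        ,   0.        ,   1.        ]]), 'view': array([[-0.02010422, -0.99965287,  0.01702816,  0.01001912],
       [-0.99830187,  0.01913986, -0.0550186 ,  0.61171072],
       [ 0.05467358, -0.01810535, -0.99834012,  1.1969246 ],
       [ 0.        ,  0.        ,  0.        ,  1.        ]])}
{'camera_matrix': array([[409.41991353,   0.        , 256.39809909],
       [  0.        , 409.41991353, 185.37322801],
       [  0.        ,   0.        ,   1.        ]]), 'view': array([[ 0.99092889, -0.13290943,  0.01987501, -0.62690812],
       [-0.08003481, -0.70246671, -0.7072022 ,  0.1018766 ],
       [ 0.10795537,  0.69919639, -0.70673194,  1.02069256],
       [ 0.        ,  0.        ,  0.        ,  1.        ]])}
```

View pics/top1.png

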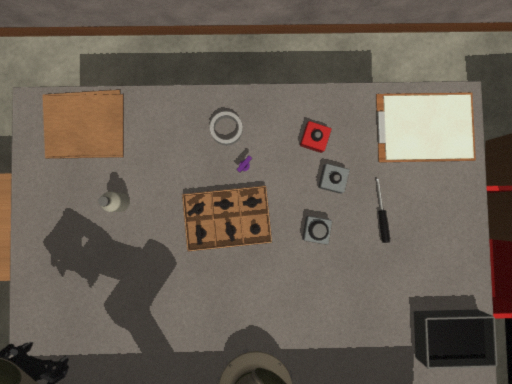

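View pics/side1.png

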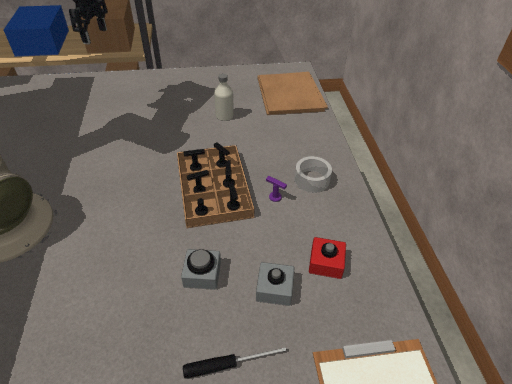

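Top view: six clips at (196,208), (224,204), (252,201), (201,233), (230,230) and (255,229), plus a purple look-alike at (245,163). The buttons are large grey (318,230), small grey (335,178) and a red look-alike (316,135). The candidate for the short clip is (255,229), which is (201,207) in the side view. I'll check it in close crops and measure it.

```bash
python3 - <<'E'
from h import *
t=cv2.imread('pics/top1.png')[175:260,175:345]; s=cv2.imread('pics/side1.png')[140:230,165:335]
f=lambda x:cv2.resize(x,(765,int(x.shape[0]*4.5)/1 and 290),interpolation=cv2.INTER_CUBIC)
cv2.imwrite('pics/crop1.png',np.vstack([f(t),f(s)]))
for n in('top','side'):
    _,_=vision.get_image(n); d=np.load(f'pics/{n}1.png.npy')
    for l in('short_clip','good_clip1','big_button_top','small_button_top'):
        for r in vision.masks_of(n,l):
            v,u=np.nonzero(r['pixels']); z=d[v,u]; k=z>0
            P=world(n,u[k],v[k],z[k]); zt=np.percentile(P[:,2],95); Q=P[P[:,2]>zt-.006]
            print(n,l,round(r['p'],2),np.round(r['extent']),len(P),'ztop',round(zt,3),'top c',Q.mean(0).round(3),'mid',((Q.max(0)+Q.min(0))/2).round(3),'ext',np.ptp(Q,axis=0).round(3))
E
```

```text
top good_clip1 0.73 [195. 227. 207. 243.] 145 ztop 0.069 top c [0.477 0.16  0.067] mid [0.476 0.16  0.067] ext [0.056 0.015 0.008]
top good_clip1 0.68 [226. 221. 237. 240.] 130 ztop 0.07 top c [0.484 0.068 0.067] mid [0.484 0.067 0.068] ext [0.053 0.023 0.007]
top good_clip1 0.49 [244. 196. 260. 207.] 119 ztop 0.069 top c [0.569 0.001 0.066] mid [0.57  0.001 0.067] ext [0.015 0.054 0.008]
top good_clip1 0.44 [187. 204. 206. 214.] 99 ztop 0.069 top c [0.553 0.167 0.067] mid [0.553 0.167 0.068] ext [0.032 0.048 0.008]
top big_button_top 0.58 [314. 222. 328. 236.] 168 ztop 0.07 top c [ 0.481 -0.197  0.067] mid [ 0.48  -0.197  0.068] ext [0.039 0.042 0.008]
top small_button_top 0.54 [188. 204. 206. 216.] 137 ztop 0.07 top c [0.552 0.168 0.067] mid [0.553 0.168 0.068] ext [0.038 0.051 0.008]
side short_clip 0.64 [195. 197. 207. 218.] 126 ztop 0.048 top c [ 0.487 -0.014  0.047] mid [ 0.488 -0.012  0.046] ext [0.012 0.013 0.008]
side good_clip1 0.72 [215. 144. 229. 168.] 185 ztop 0.069 top c [0.554 0.162 0.067] mid [0.554 0.166 0.068] ext [0.034 0.053 0.009]
side good_clip1 0.68 [189. 171. 
[... 353 characters left out ...]
043 0.041 0.008]
side good_clip1 0.48 [184. 150. 206. 176.] 243 ztop 0.069 top c [0.478 0.156 0.066] mid [0.478 0.158 0.067] ext [0.055 0.02  0.008]
side good_clip1 0.46 [221. 162. 235. 188.] 154 ztop 0.069 top c [0.565 0.077 0.067] mid [0.566 0.065 0.067] ext [0.015 0.087 0.007]
side big_button_top 0.5 [191. 249. 211. 269.] 327 ztop 0.07 top c [ 0.481 -0.201  0.068] mid [ 0.48  -0.2    0.068] ext [0.041 0.043 0.008]
side small_button_top 0.49 [271. 270. 282. 280.] 72 ztop 0.071 top c [ 0.638 -0.257  0.068] mid [ 0.639 -0.256  0.068] ext [0.018 0.02  0.007]
side small_button_top 0.4 [214.  74. 234. 121.] 668 ztop 0.149 top c [0.579 0.404 0.15 ] mid [0.58  0.406 0.149] ext [0.025 0.026 0.012]
```

View pics/crop1.png

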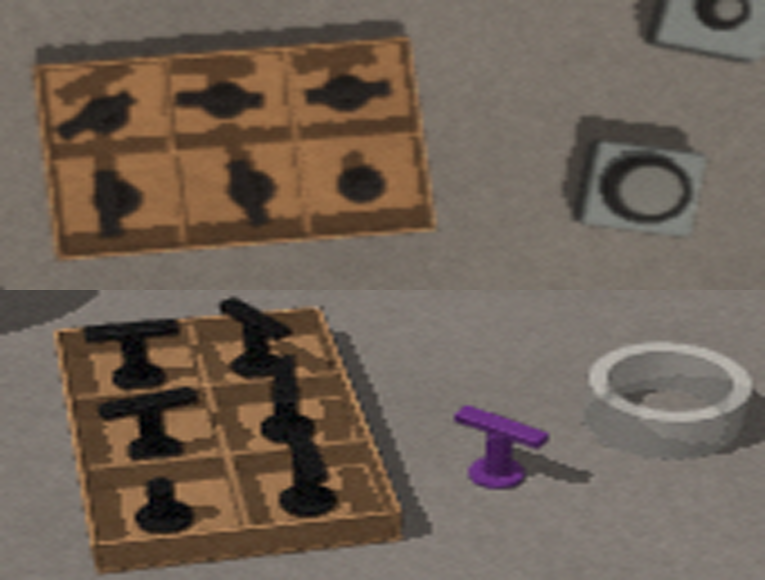

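The short clip's top is at (0.487, -0.012, 0.047), the only one without a crossbar; the others measure 0.067 to 0.070. Big button top: (0.481, -0.199, about 0.070). I'll move high with the fingers closed.

send_rows --pt "-0.8 -0.65 0 0 0 0 0" --pt "-1.6 -1.3 0 0 0 0 0" --pt "-2.5 -2.05 0 0 0 0 0" --pt "-3.4 -2.8 0 0 0 0 0" --pt "-4.3 -3.55 0 0 0 0 0"

```text
time_s: 1.23
position: [0.3407, 0.2615, 0.2315]
tool_rot: [[-0.925, 0.379, 0.001], [0.379, 0.925, 0.0], [-0.001, 0.0, -1.0]]
ft_force: [1.3, -0.2, 0.1]
grip_width: 0.0003
```

send_rows --pt "-0.9 -0.75 0 0 0 0 0" --pt "-1.8 -1.5 0 0 0 0 0" --pt "-2.7 -2.25 0 0 0 0 0" --pt "-3.5 -2.9 0 0 0 0 0" --pt "-4.2 -3.45 0 0 0 0 0"

```text
time_s: 1.85
position: [0.4698, 0.022, 0.2314]
tool_rot: [[-0.925, 0.38, 0.0], [0.38, 0.925, -0.0], [-0.0, 0.0, -1.0]]
ft_force: [-0.0, 1.0, -0.2]
grip_width: -0.0002
```

send_rows --pt "-0.5 -0.4 0 0 0 0 0" --pt "-0.61 -0.53 0 0 0 0 0" --pt "-0.61 -0.53 0 0 0 0 0" --pt "-0.61 -0.53 0 0 0 0 0"

```text
time_s: 2.35
position: [0.4868, -0.0112, 0.2315]
tool_rot: [[-0.926, 0.378, 0.0], [0.378, 0.926, 0.0], [0.0, 0.0, -1.0]]
ft_force: [-0.7, 0.1, 0.2]
grip_width: 0.0001
```

```bash
python3 - <<'E'
from h import *
s=status.observe();print(s['time_s'],s['position'],s['tool_rot'].round(4),s['grip_width'],s['q'])
snap('wrist','w1.png'); snap('top','top2.png')
im,d=vision.get_image('wrist')
T=np.array(vision.camera_model('wrist')['T_tool_cam']);K=np.array(vision.camera_model('wrist')['camera_matrix'])
W=np.eye(4);W[:3,:3]=s['tool_rot'];W[:3,3]=s['position'];V=np.linalg.inv(W@T)
for p in((.487,-.012,.047),(.481,-.199,.07)):
    c=V@np.array([*p,1]);print((K@c[:3]/c[2])[:2],c[2])
for l in('short_clip','good_clip1'):
  for r in vision.masks_of('wrist',l):
    v,u=np.nonzero(r['pixels']);z=d[v,u];k=z>0;z=z[k]
    if len(z)<5: continue
    c=np.stack([(u[k]-K[0,2])/K[0,0]*z,(v[k]-K[1,2])/K[1,1]*z,z,np.ones(len(z))])
    P=(W@T@c)[:3].T;zt=np.percentile(P[:,2],95);Q=P[P[:,2]>zt-.004]
    print(l,r['p'],r['extent'],Q.mean(0).round(4),np.ptp(Q,axis=0).round(3))
E
```

```text
2.35 [ 0.4867818  -0.01115175  0.23147322] [[-9.258e-01  3.781e-01  0.000e+00]
 [ 3.781e-01  9.258e-01  2.000e-04]
 [ 1.000e-04  2.000e-04 -1.000e+00]] 0.0001483473896346896 [-1.52827658e+01  1.54619860e+01  8.39164629e+01  1.12708460e-02
  8.06237714e+01 -8.30702683e+01]
[253.95452066 166.21814496] 0.3362533869196149
[ 87.65715939 231.34354144] 0.3357319146863258
short_clip 0.6 [237.7, 144.3, 273.2, 173.1] [ 0.485  -0.0096  0.045 ] [0.016 0.016 0.005]
short_clip 0.52 [66.5, 207.4, 115.2, 245.1] [ 0.4794 -0.1973  0.0661] [0.042 0.043 0.005]
good_clip1 0.94 [381.4, 60.1, 434.2, 124.1] [0.4742 0.1579 0.0648] [0.058 0.018 0.005]
good_clip1 0.85 [339.5, 171.7, 397.3, 212.9] [0.5625 0.084  0.0648] [0.016 0.057 0.005]
good_clip1 0.8 [268.1, 202.2, 318.3, 248.2] [ 5.678e-01 -3.000e-04  6.480e-02] [0.02  0.057 0.005]
good_clip1 0.71 [298.4, 109.5, 346.4, 163.9] [0.4808 0.066  0.0649] [0.056 0.027 0.005]
good_clip1 0.71 [400.2, 132.9, 468.9, 188.4] [0.5506 0.166  0.0646] [0.042 0.052 0.005]
good_clip1 0.57 [319.1, 265.9, 356.3, 300.0] [0.6664 0.035  0.0604] [0.017 0.018 0.005]
```

View pics/w1.png

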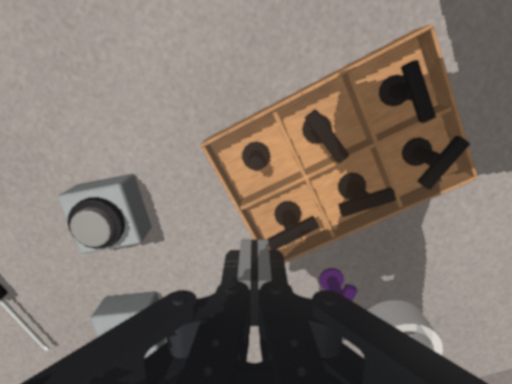

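The wrist view confirms it: the bar-less clip is at (256,155), with its top within 2 mm of the earlier estimate. Next I descend to TCP z≈0.075 (28 mm clear; above the good clips' tops too) and dwell.

send_rows --pt "0 0 0.8 0 0 0 0" --pt "0 0 1.6 0 0 0 0" --pt "0 0 2.4 0 0 0 0" --pt "0 0 2.9 0 0 0 0" --pt "0 0 3.12 0 0 0 0"

```text
time_s: 3.22
position: [0.4869, -0.0119, 0.0743]
tool_rot: [[-0.925, 0.379, -0.002], [0.379, 0.925, 0.001], [0.002, -0.0, -1.0]]
ft_force: [0.3, -0.3, 1.2]
grip_width: 0.0001
```

send_rows --pt "0 0 0 0 0 0 0" --pt "0 0 0 0 0 0 0" --pt "0 0 0 0 0 0 0" --pt "0 0 0 0 0 0 0" --pt "0 0 0 0 0 0 0"

```text
time_s: 3.85
position: [0.4873, -0.0121, 0.0755]
tool_rot: [[-0.925, 0.379, 0.0], [0.379, 0.925, -0.0], [-0.0, 0.0, -1.0]]
ft_force: [-0.3, 0.1, 0.1]
grip_width: -0.0001
```

```bash
python3 - <<'E'
from h import *
print(status.observe()['position'])
im,d=snap('side','side3.png')
c=im[130:280,130:280,::-1];cv2.imwrite('pics/side3c.png',cv2.resize(c,(600,600),interpolation=cv2.INTER_CUBIC))
E
```

```text
[ 0.48733038 -0.01214571  0.07553822]
```

View pics/side3c.png

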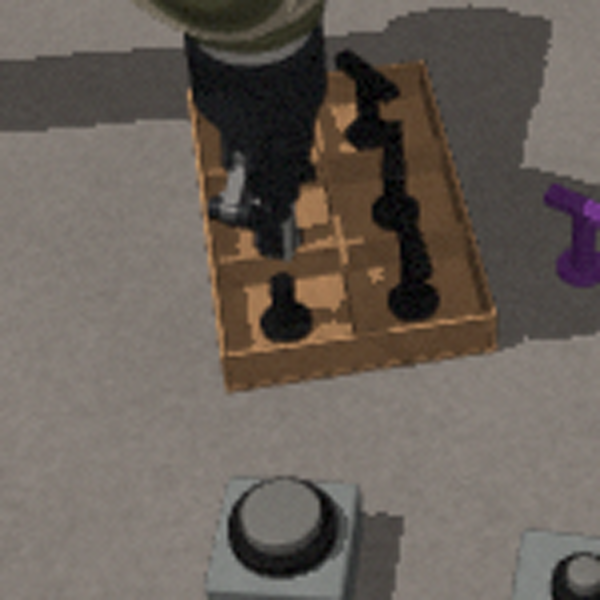

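send_rows --pt "0 0 0 0 0 0 0" --pt "0 0 0 0 0 0 0" --pt "0 0 0 0 0 0 0" --pt "0 0 0 0 0 0 0" --pt "0 0 0 0 0 0 0"

```text
time_s: 4.53
position: [0.4873, -0.0121, 0.0753]
tool_rot: [[-0.925, 0.379, -0.0], [0.379, 0.925, 0.0], [0.0, -0.0, -1.0]]
ft_force: [-0.4, -0.1, -0.6]
grip_width: -0.0
```

send_rows --pt "0 0 0 0 0 0 0" --pt "0 0 0 0 0 0 0" --pt "0 0 0 0 0 0 0" --pt "0 0 0 0 0 0 0" --pt "0 0 0 0 0 0 0"

```text
time_s: 5.15
position: [0.4873, -0.0121, 0.0753]
tool_rot: [[-0.925, 0.379, -0.0], [0.379, 0.925, -0.0], [0.0, -0.0, -1.0]]
ft_force: [-0.3, -0.1, -0.7]
grip_width: 0.0001
```

send_rows --pt "0 0 0 0 0 0 0" --pt "0 0 0 0 0 0 0" --pt "0 0 0 0 0 0 0" --pt "0 0 0 0 0 0 0" --pt "0 0 0 0 0 0 0"

```text
time_s: 5.78
position: [0.4873, -0.0121, 0.0753]
tool_rot: [[-0.925, 0.379, 0.0], [0.379, 0.925, 0.0], [-0.0, 0.0, -1.0]]
ft_force: [-0.1, 1.2, -0.4]
grip_width: -0.0003
```

The side view shows the fingertips (280,250 in the crop) straight above the short stem with a clear gap. I held there about 2.5 s. Next: up, and over the large button.

send_rows --pt "0 0 -0.8 0 0 0 0" --pt "0 0 -1.6 0 0 0 0" --pt "0 0 -2.0 0 0 0 0" --pt "0 0 -2.0 0 0 0 0"

```text
time_s: 6.28
position: [0.4877, -0.0122, 0.1763]
tool_rot: [[-0.925, 0.379, 0.003], [0.379, 0.925, -0.001], [-0.003, 0.0, -1.0]]
ft_force: [0.2, -0.1, -1.3]
grip_width: -0.0003
```

send_rows --pt "-0.3 -0.8 0 0 0 0 0" --pt "-0.65 -1.75 0 0 0 0 0" --pt "-1.0 -2.7 0 0 0 0 0" --pt "-1.28 -3.5 0 0 0 0 0" --pt "-1.28 -3.5 0 0 0 0 0"

```text
time_s: 6.9
position: [0.4795, -0.2005, 0.1736]
tool_rot: [[-0.924, 0.382, -0.002], [0.382, 0.924, 0.001], [0.002, 0.0, -1.0]]
ft_force: [-0.1, -0.5, -0.8]
grip_width: -0.0001
```

send_rows --pt "0 0 0.6 0 0 0 0" --pt "0 0 1.2 0 0 0 0" --pt "0 0 1.7 0 0 0 0" --pt "0 0 1.7 0 0 0 0"

```text
time_s: 7.4
position: [0.4791, -0.1967, 0.0884]
tool_rot: [[-0.926, 0.378, -0.004], [0.378, 0.926, 0.003], [0.005, 0.001, -1.0]]
ft_force: [-0.5, -0.4, -0.3]
grip_width: -0.0
```

```bash
python3 - <<'E'
from h import *
print(status.observe()['position'],status.observe()['ft_force'])
im,d=snap('side','side4.png')
c=im[170:320,130:330,::-1];cv2.imwrite('pics/side4c.png',cv2.resize(c,(800,600),interpolation=cv2.INTER_CUBIC))
E
```

```text
[ 0.47913473 -0.19673374  0.08836978] [-0.50942923 -0.35595657 -0.27128202]
```

View pics/side4c.png

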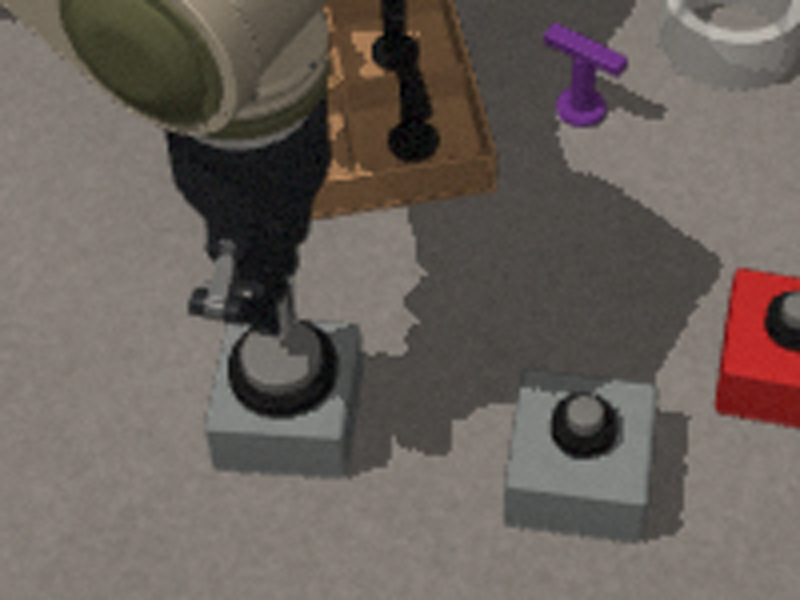

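The fingers are over the large button. I'll press gently, watching the force.

send_rows --pt "0 0 0.15 0 0 0 0" --pt "0 0 0.3 0 0 0 0" --pt "0 0 0.4 0 0 0 0" --pt "0 0 0.4 0 0 0 0"

```text
time_s: 7.95
position: [0.48, -0.1983, 0.07]
tool_rot: [[-0.925, 0.379, -0.001], [0.379, 0.925, 0.0], [0.001, 0.0, -1.0]]
ft_force: [0.8, -0.2, -0.4]
grip_width: 0.0001
```

send_rows --pt "0 0 0.04 0 0 0 0" --pt "0 0 0.08 0 0 0 0" --pt "0 0 0.08 0 0 0 0" --pt "0 0 0.08 0 0 0 0"

```text
time_s: 8.45
position: [0.4802, -0.1984, 0.0665]
tool_rot: [[-0.925, 0.379, 0.0], [0.379, 0.925, -0.0], [-0.0, -0.0, -1.0]]
ft_force: [-0.2, 0.0, 1.6]
grip_width: -0.0001
```

Contact at about z 0.069 (1.6 N). Going further down until it bottoms out.

send_rows --pt "0 0 0.03 0 0 0 0" --pt "0 0 0.06 0 0 0 0" --pt "0 0 0.06 0 0 0 0" --pt "0 0 0.06 0 0 0 0"

```text
time_s: 8.95
position: [0.4802, -0.1984, 0.0635]
tool_rot: [[-0.925, 0.379, 0.0], [0.379, 0.925, -0.0], [-0.0, -0.0, -1.0]]
ft_force: [0.6, -0.7, 2.7]
grip_width: 0.0
```

send_rows --pt "0 0 0.02 0 0 0 0" --pt "0 0 0.02 0 0 0 0" --pt "0 0 0.02 0 0 0 0"

```text
time_s: 9.32
position: [0.4803, -0.1984, 0.0624]
tool_rot: [[-0.925, 0.379, 0.0], [0.379, 0.925, -0.0], [-0.0, -0.0, -1.0]]
ft_force: [0.0, -0.2, 3.9]
grip_width: -0.0001
```

send_rows --pt "0 0 0.02 0 0 0 0" --pt "0 0 0.04 0 0 0 0" --pt "0 0 0.04 0 0 0 0"

```text
time_s: 9.7
position: [0.4803, -0.1984, 0.061]
tool_rot: [[-0.925, 0.379, 0.001], [0.379, 0.925, -0.001], [-0.001, -0.0, -1.0]]
ft_force: [-2.0, 0.4, 10.7]
grip_width: -0.0002
```

send_rows --pt "0 0 0.02 0 0 0 0" --pt "0 0 0.04 0 0 0 0" --pt "0 0 0.04 0 0 0 0"

```text
time_s: 10.07
position: [0.4804, -0.1985, 0.0606]
tool_rot: [[-0.925, 0.379, 0.002], [0.379, 0.925, -0.002], [-0.002, -0.001, -1.0]]
ft_force: [-6.9, 3.4, 28.5]
grip_width: 0.0001
```

Bottomed out: the force jumped to 28 N with no further travel. Releasing and drawing clear.

send_rows --pt "0 0 -0.1 0 0 0 0" --pt "0 0 -0.3 0 0 0 0" --pt "0 0 -0.8 0 0 0 0" --pt "0 0 -1.6 0 0 0 0" --pt "0 0 -2.4 0 0 0 0"

```text
time_s: 10.7
position: [0.4796, -0.198, 0.1792]
tool_rot: [[-0.925, 0.379, -0.002], [0.379, 0.925, 0.001], [0.002, 0.001, -1.0]]
ft_force: [-1.0, 0.1, -0.6]
grip_width: -0.0001
```

send_rows --pt "0 0 -0.6 0 0 0 0" --pt "0 0 -0.6 0 0 0 0" --pt "0 0 -0.6 0 0 0 0" --pt "0 0 -0.6 0 0 0 0"

```text
time_s: 11.2
position: [0.4797, -0.198, 0.2071]
tool_rot: [[-0.925, 0.379, -0.002], [0.379, 0.925, 0.002], [0.003, 0.001, -1.0]]
ft_force: [0.2, 0.7, 0.3]
grip_width: -0.0003
```

```bash
python3 - <<'E'
from h import *
s=status.observe();print(s['time_s'],s['position'],s['ft_force'])
im,d=snap('side','side5.png');a=cv2.imread('pics/side1.png').astype(int)
d0=np.load('pics/side1.png.npy')
for nm,u,v in(('short',201,199),('big',201,257),('big2',197,260),('small',276,274)):
    print(nm,world('side',u,v,d0[v,u]).round(4),world('side',u,v,d[v,u]).round(4))
E
```

```text
11.2 [ 0.47971548 -0.19802964  0.20709287] [0.24778296 0.74615469 0.28382183]
short [[ 0.4895 -0.0099  0.0499]] [[ 0.4894 -0.0079  0.0478]]
big [[ 0.4837 -0.1992  0.0681]] [[ 0.4837 -0.2002  0.0695]]
big2 [[ 0.4748 -0.2057  0.0678]] [[ 0.4748 -0.2058  0.0678]]
small [[ 0.6375 -0.2621  0.07  ]] [[ 0.6376 -0.2615  0.069 ]]
```

View pics/side5.png

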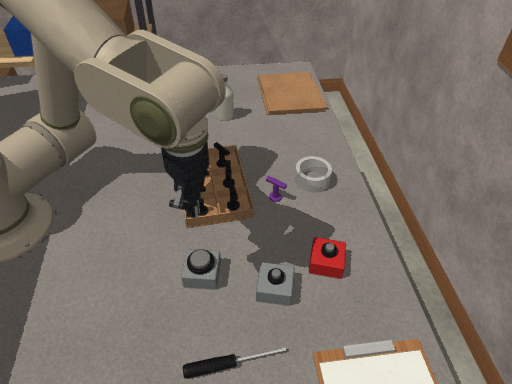

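The large button (201,257) is up again, the arm is clear at z 0.207, and the things in view are where they were. Handing in.

```bash
python3 -c "
from h import *
print(env.close_job())"
```

```text
the job is handed in; nothing more can be done
None
```

I pointed at the short clip, pressed the large reject button all the way down, released it and handed the job in at about 11 s. No verdict was reported.

- **Pointing:** I held the closed fingertips about 28 mm above the short clip's top, at (0.487, −0.012), for about 2.5 s. In the side picture they were straight above the stem with a clear gap, and the wrist force stayed near zero.
- **Button:** It moved from about z 0.069 to 0.061. The force then jumped to 28 N with no further travel, so it was fully down. After release its top measured 0.068–0.070, the same as before.
- **Last checks:** The arm was clear at z 0.207 with no force on it. The small button's top still measured about 0.069–0.070. The tape roll, screwdriver and visible clips looked undisturbed in the side view.
- **Not checked at the end:** The arm hid some of the carton and part of the bottle in that last picture. I judged those undisturbed because the fingers never went below the clip tops over the carton, and the tool stayed at z 0.231 on the way past the bottle.
- **Detector errors:** The networks gave a few false hits: the purple look-alike as a good clip, and a good clip and the bottle as the small button. I ruled these out by position, height and the pictures.

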